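Set the straightedge to two pins on the search map

ROBOT

A 6-joint arm with a two-finger parallel gripper is mounted at the origin on the work surface. World frame = base frame: x ahead of the robot, y to its left, z up, the work surface at z = 0. Lengths are in m, angles in rad, forces in N, time in s.
With the tool pointing down it reaches from about 0.275 to 0.75 m from the base axis. Payload 10.2 kg.
Tool frame: the origin (TCP) lies at the very end of the fingers, on their centre line; the grasp point (between the pads) lies r.tcp_to_grasp behind it (r.tcp_to_grasp is the distance from the TCP to the grasp point, in m); z points along the fingers, y is the line along which they close (so a half turn about z gives the same grasp; the last joint's range is limited). The gripper opens to 88 mm and grips with 3 to 60 N. Pads are 18 mm wide; open, the fingers measure 123 mm over their backs; the gripper's body (75 mm by 187 mm) begins 45 mm behind the grasp point.
Start: joints at [1.056, 0.313, 1.498, -0, 1.331, -0.223], TCP at [0.151, 0.503, 0.239] pointing down, gripper open.
Joint ranges: [-2.94, 2.94], [-0.97, 2.17], [0.19, 2.56], [-1.23, 4.37], [0.02, 3.11], [-2.88, 2.88]. Speed limits (rad/s): [2.39, 2.39, 3.01, 3.14, 3.14, 3.14].

INTERFACE

Orientations are given as [roll, pitch, yaw] about the fixed x, y, z axes, in that order (R = Rz(yaw) Ry(pitch) Rx(roll)).
In Python, from bench import telemetry, cams, ticket, r gives the robot as it stands.
- The arm moves only by the shell command python3 -m handwheel 'ROWS' [OPENING] [FORCE]. ROWS is a JSON object of lists of equal length, an entry for each row: "delta_pos": the shift along the tool's x, y, z in cm, a list of three; "rotation": the turn, a rotation vector about the tool's x, y, z in rad, a list of three. A call has 1 to 12 rows; each row is the pose to reach, as a shift and turn from the pose commanded when the call began, along the tool's axes at that moment; what a row does not reach only later rows make up. A row lasts 1/10 s, in which the tool goes at most 50 mm and 8.59 degrees, less where a joint would pass 70% of its speed; a pose out of reach is approached as far as the arm can. A call with a gripper value outside its range is refused whole. OPENING is the closure, from 0 (fully open) to 1 (shut), set as the call begins (- or left out, the last holds). The fingers move at their own pace and stop on an object; FORCE is the grip in N (left out, the last holds). Time passes only in rows, so rows that repeat a pose let the fingers close. It gives the time, the measured TCP pose, the force, the opening and the grip force at its end, in the units of the state.
- telemetry.observe(): the state, without advancing time (a new reading comes with each control period).
- cams.capture(name): name is "scene" or "side" or "wrist"; returns the picture (400x640x3 uint8, red, green, blue); there is no depth.
- cams.camera_info(name): a dict with "fx", "fy", "cx", "cy" (pixels), "k1" (the pictures are not rectified: a ray, as slopes to the right and down, at radius r is drawn at 1 + k1 r^2 times it, then the intrinsics apply), "eye" and "rotation" of the camera in the world. Camera axes: x right, y down, z forward; pixel columns grow to the right and rows downward; lengths in m; the calibration is good to about 2 mm. A picture is of the moment at which its call begins: read the wrist's pose just before it. camera_info takes no time and is no camera call; for the wrist camera it gives the pose at the moment of the call.
- ticket.hand_in(): hands the job in; it is judged then, once.
The state is a dict: "time": time; "joint_positions": joint angles; "joint_velocities": joint speeds; "joint_efforts": joint torques, N m; "ee_pos": TCP position; "eef_rot": TCP orientation; "force": force on the tool from outside, world axes, zero at the start; "wrist_torque": the same for the moment, N m; "gripper_width": opening from 0.0 (shut) to 1.0 (fully open); "gripper_force": force on a finger pad.
Only numpy, scipy, OpenCV 4.12 (cv2) and the standard library are available. Lean on these libraries where they do the work, as an engineer would, in place of code of your own. Each camera call takes 0.05 s, during which the arm holds its last target. There are 200 camera calls.

TASK

Pick up the aluminium straightedge and lay it flat on the map board on the robot's side of the two upright pins, a little short of them, its yellow graduated edge facing the pins. Then slide it along the board until that edge touches both pins at once, keep it pressed lightly against both for a moment, and let go, leaving it there flat on the map. The pins bend easily, so push gently, and leave the compass and the orange marker on the map where they are.

Things in the scene. Friction and masses are not known exactly. Their poses are not given: they have to be found in the camera images.
- straightedge: Loose aluminium straightedge, 0.22 to 0.36 kg: plate 50 (x) x 260 (y) x 8 mm with a black grip rib along its middle, 14 wide, 200 long, z = 8 to 34 mm. Origin: centre of underside; y along its length. The +x long side (x = +25 mm) is the working edge, with a yellow strip on top. Starts beside the board, roughly crosswise. Drags with 0.5 to 3 N. Gripped at about 4 N it can pivot in the fingers.
- board: Fixed plywood map board, 280 (x) x 360 (y) x 12 (z) mm, with a flat map sheet on top. Origin: centre of the underside on the table; the top surface is at z = 12 mm. Its x axis points away from the robot, within about 12 degrees. Two dark clips 4 mm high lie at its far edge.
- pin_red: Pin in the board's +y half. The pose is that of its foot, a flush 48 x 20 mm steel inlay with a slot along the board's x; origin: its centre, on the board's top. The upright pin is clamped unmoving in the slot, anywhere up to 12 mm nearer or farther than the origin (not measured; see or feel it): round steel shaft 10 mm across, 15 tall, red head 16 mm across, 15 to 29 mm up. Bends above 5 N.
- pin_blue: The same with a blue head, in the board's -y half, its pin set in its slot independently of the red one. The feet are 150 to 195 mm apart; the line through them is up to 14 degrees off the board's y axis, and the line through the pins up to 9 degrees off that. Origin: centre of the flush foot, on the board's top.
- compass: Bystander: loose black round compass with a white face, 50 mm diameter, 12 mm high, lying on the board beyond the pins. Origin: centre of the underside.
- marker: Bystander: small loose orange round marker, 22 mm diameter, 16 mm high, standing on the board beyond the pins. Origin: centre of the underside.

How it is judged:
By the outcome, as a careful person would: the job done as asked, in the order asked, and still so for the second after the job is handed in, with the robot touching nothing.
It also fails if it takes over 61 s, if anything falls off the work surface, if the arm or the gripper's body presses on something with over 40 N, if the wrist force passes 120 N, or if a joint passes its speed limit or range.

## Working session

There is one attempt and no reset: what is moved stays moved. The work goes in short steps, Python scripts to look and compute and a shell command to move; the robot and the scene stay as the last step left them, time stands still between calls to the robot, and variables do not carry over. Pictures are saved under pics/ and viewed, at most 10 in all, crops included, and the job is handed in when it is done.

```bash
ls; mkdir -p pics; python3 - <<'E'
from bench import telemetry,cams,r
import cv2,numpy as np
print(r.tcp_to_grasp, telemetry.observe())
for n in("scene","side","wrist"):
    i=cams.camera_info(n);print(n,{k:np.round(v,3).tolist() for k,v in i.items()})
    im=cams.capture(n);np.save(f"pics/{n}0.npy",im);cv2.imwrite(f"pics/{n}0.png",im[...,::-1])
E
```

```text
pics
0.0187 {'time': 0.0, 'joint_positions': array([ 1.05558221e+00,  3.13459835e-01,  1.49842458e+00, -1.30484891e-05,
        1.33100067e+00, -2.23419236e-01]), 'joint_velocities': array([-2.86309780e-04, -1.01592706e-03,  6.13903369e-06, -9.94013460e-04,
        5.07753147e-04, -1.05688335e-03]), 'joint_efforts': array([ 9.41857652e-04, -4.02206147e+01, -2.52279264e+01,  6.94938842e-02,
        3.51554516e-02, -5.47930938e-05]), 'ee_pos': array([0.15092903, 0.50258318, 0.23816075]), 'eef_rot': array([-3.14032954e+00, -2.74001743e-04,  2.84980071e+00]), 'force': array([-0.82317897, -0.92768919, -0.24527876]), 'wrist_torque': array([ 0.01942573, -0.0072616 ,  0.01921091]), 'gripper_force': 0.0, 'gripper_width': 0.9995689567554396}
scene {'fx': 401.518, 'fy': 401.518, 'cx': 319.27, 'cy': 198.153, 'k1': -0.004, 'eye': [1.226, 0.015, 0.641], 'rotation': [-2.364, 0.008, 1.568]}
side {'fx': 406.78, 'fy': 406.78, 'cx': 318.989, 'cy': 200.438, 'k1': -0.008, 'eye': [0.387, -0.365, 0.53], 'rotation': [-2.451, -0.011, -0.572]}
wrist {'fx': 337.688, 'fy': 337.688, 'cx': 315.94, 'cy': 207.891, 'k1': -0.011, 'eye': [0.082, 0.523, 0.384], 'rotation': [2.86, 0.001, 1.279]}
```

View pics/scene0.png

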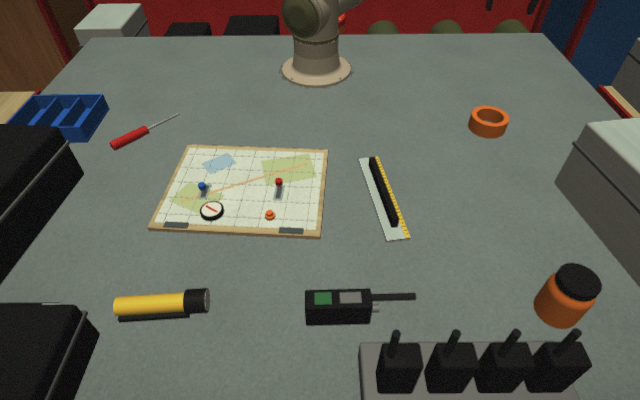

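View pics/side0.png

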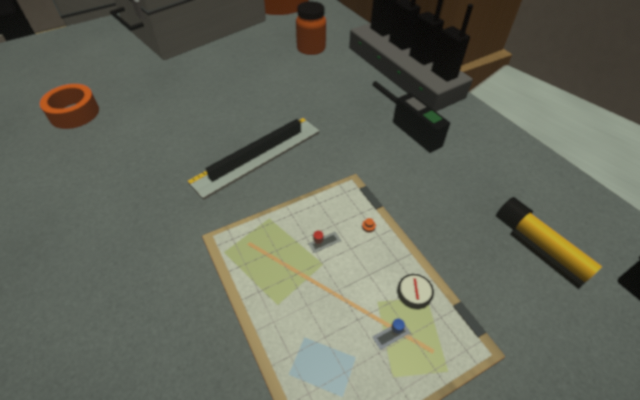

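The scene view shows the straightedge at about (384,197), yellow edge towards +y. The board is centred near (243,190), red head at (279,181), blue head at (202,186). The side view shows the red head at (318,236), blue at (398,325), and the feet as dark slots.

```bash
cat > h.py <<'E'
import numpy as np,cv2
from scipy.spatial.transform import Rotation as R
def ray(info,px):
    K=np.array([[info["fx"],0,info["cx"]],[0,info["fy"],info["cy"]],[0,0,1.]])
    u=cv2.undistortPoints(np.float64(px).reshape(-1,1,2),K,np.array([info["k1"],0,0,0,0.])).reshape(-1,2)
    return np.array(info["eye"]),R.from_euler("xyz",info["rotation"]).apply(np.c_[u,np.ones(len(u))])
def onplane(info,px,z):
    e,d=ray(info,px);return e+d*((z-e[2])/d[:,2])[:,None]
def blobs(im,lo,hi,amin=15,roi=None):
    hsv=cv2.cvtColor(im,cv2.COLOR_RGB2HSV);m=cv2.inRange(hsv,np.array(lo),np.array(hi))
    if roi: k=np.zeros_like(m);x0,y0,x1,y1=roi;k[y0:y1,x0:x1]=1;m=m*k
    c,_=cv2.findContours(m,cv2.RETR_EXTERNAL,cv2.CHAIN_APPROX_NONE)
    return sorted([q for q in c if cv2.contourArea(q)>=amin],key=cv2.contourArea)[::-1]
def cen(c):
    m=cv2.moments(c);return [m["m10"]/m["m00"],m["m01"]/m["m00"]]
E
python3 - <<'E'
from bench import cams
from h import *
rois={"scene":(150,140,420,245),"side":(170,100,510,400)}
for n in rois:
    im=np.load(f"pics/{n}0.npy");i=cams.camera_info(n)
    for nm,lo,hi,z in(("red",(0,150,80),(5,255,255),.034),("red2",(172,150,80),(180,255,255),.034),("blue",(105,130,60),(125,255,255),.034),("orange",(6,170,120),(16,255,255),.02),("yellow",(20,150,120),(32,255,255),.008),("black",(0,0,0),(180,255,45),.034)):
        for c in blobs(im,lo,hi,12,rois[n])[:3]:
            rc=cv2.minAreaRect(c)
            print(n,nm,cv2.contourArea(c),np.round(cen(c),1),onplane(i,[cen(c)],z)[0].round(4),onplane(i,cv2.boxPoints(rc),z)[:,:2].round(3).tolist() if nm in("yellow","black") else "")
E
```

```text
scene red 27.5 [278.4 181.4] [ 0.576  -0.0786  0.034 ] 
scene blue 29.0 [201.5 185.7] [ 0.5874 -0.2467  0.034 ] 
scene orange 49.5 [269.1 214.4] [ 0.6615 -0.0932  0.02  ] 
scene yellow 209.0 [393.1 199.8] [0.6102 0.1738 0.008 ] [[0.465, 0.146], [0.46, 0.155], [0.714, 0.193], [0.717, 0.185]]
scene black 494.0 [383.3 192.9] [0.6146 0.149  0.034 ] [[0.503, 0.122], [0.492, 0.142], [0.703, 0.171], [0.71, 0.154]]
scene black 48.5 [213.2 216.4] [ 0.6784 -0.2043  0.034 ] [[0.672, -0.231], [0.655, -0.19], [0.679, -0.182], [0.695, -0.222]]
side red 41.0 [317.7 235.3] [ 0.5762 -0.0784  0.034 ] 
side blue 62.0 [398.3 324.4] [ 0.5886 -0.2484  0.034 ] 
side orange 73.5 [368.6 224.6] [ 0.6593 -0.0956  0.02  ] 
side yellow 41.5 [197.4 176.9] [0.4752 0.1526 0.008 ] [[0.459, 0.154], [0.493, 0.159], [0.492, 0.152], [0.459, 0.147]]
side black 1651.5 [421.9 123.1] [0.881  0.0326 0.034 ] [[0.878, 0.118], [0.989, 0.049], [0.882, -0.058], [0.784, 0.003]]
side black 1173.5 [252.6 150. ] [0.5775 0.1361 0.034 ] [[0.489, 0.137], [0.686, 0.17], [0.68, 0.135], [0.487, 0.108]]
side black 174.5 [504.5 213.2] [ 0.8442 -0.1988  0.034 ] [[0.855, -0.174], [0.871, -0.184], [0.832, -0.218], [0.817, -0.208]]
```

```bash
cat >> h.py <<'E'
def goto(p,yaw):
    "delta_pos (cm) and rotation for tool pointing down at p with yaw(rad, world)"
    from bench import telemetry
    s=telemetry.observe();R0=R.from_euler("xyz",s["eef_rot"]);R1=R.from_euler("xyz",[np.pi,0,yaw])
    print("t",round(s["time"],2),"pos",s["ee_pos"].round(4),"rot",s["eef_rot"].round(3),"F",s["force"].round(2),"g",round(s["gripper_width"],3),round(s["gripper_force"],1))
    print("delta",(R0.inv().apply(np.array(p)-s["ee_pos"])*100).round(2),"rot",(R0.inv()*R1).as_rotvec().round(3))
E
python3 -m handwheel '{"delta_pos":[[-52.4,-21.3,8],[-52.4,-21.3,8],[-52.4,-21.3,8],[-52.4,-21.3,8],[-52.4,-21.3,8],[-52.4,-21.3,8],[-52.4,-21.3,8],[-52.4,-21.3,8],[-52.4,-21.3,8],[-52.4,-21.3,8],[-52.4,-21.3,8],[-52.4,-21.3,8]],"rotation":[[0,0,-0.445],[0,0,-0.445],[0,0,-0.445],[0,0,-0.445],[0,0,-0.445],[0,0,-0.445],[0,0,-0.445],[0,0,-0.445],[0,0,-0.445],[0,0,-0.445],[0,0,-0.445],[0,0,-0.445]]}' 0 25
python3 -m handwheel '{"delta_pos":[[0,0,0],[0,0,0],[0,0,0]],"rotation":[[0,0,0],[0,0,0],[0,0,0]]}'
python3 - <<'E'
from h import *
from bench import cams
goto((.592,.148,.16),3.295)
i=cams.camera_info("wrist");im=cams.capture("wrist");cv2.imwrite("pics/w1.png",im[...,::-1])
for nm,lo,hi,z in(("yellow",(20,150,100),(32,255,255),.008),("black",(0,0,0),(180,255,45),.034)):
    for c in blobs(im,lo,hi,60)[:3]:
        print(nm,cv2.contourArea(c),np.round(cen(c)),onplane(i,[cen(c)],z)[0].round(4),onplane(i,cv2.boxPoints(cv2.minAreaRect(c)),z)[:,:2].round(4).tolist())
E
```

```text
time: 1.35
ee_pos: [0.5932, 0.1459, 0.1578]
eef_rot: [-3.142, -0.001, -2.99]
force: [-0.4, 0.9, -0.5]
gripper_width: 0.999
gripper_force: 0.0
time: 1.65
ee_pos: [0.5909, 0.1489, 0.1589]
eef_rot: [3.141, -0.0, -2.987]
force: [0.1, 0.9, -0.1]
gripper_width: 1.0
gripper_force: 0.0
t 1.65 pos [0.5909 0.1489 0.1589] rot [ 3.141 -0.    -2.987] F [ 0.11  0.92 -0.09] g 1.0 0.0
delta [-0.09 -0.11 -0.11] rot [ 0.    -0.     0.001]
yellow 2487.5 [339. 165.] [0.5631 0.1646 0.008 ] [[0.7095, 0.1804], [0.4572, 0.1443], [0.4561, 0.1529], [0.7081, 0.1913]]
black 73970.0 [320. 339.] [0.7239 0.173  0.034 ] [[0.676, -0.1178], [0.5902, 0.4344], [0.7469, 0.505], [0.8464, -0.1365]]
black 2205.0 [316. 213.] [0.6018 0.1505 0.034 ] [[0.5155, 0.1321], [0.5138, 0.1427], [0.6834, 0.1702], [0.6854, 0.1577]]
```

View pics/w1.png

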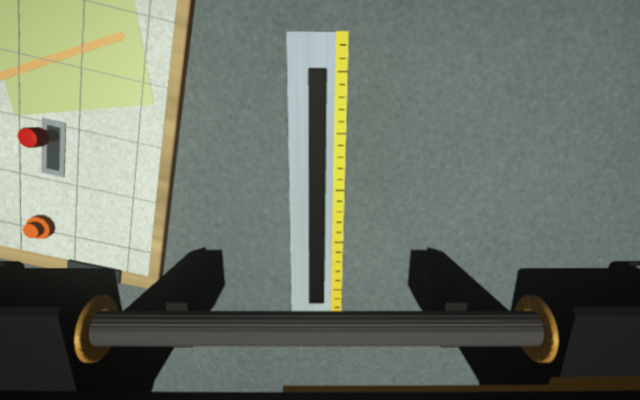

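The wrist view shows the rib from (317,68) to (317,303), centred between the open fingers, with the yellow edge on the +y side. I'll descend and grip it.

```bash

python3 -m handwheel '{"delta_pos":[[0.2,0,4],[0.2,0,8],[0.2,0,11],[0.2,0,13],[0.2,0,14],[0.2,0,14.7],[0.2,0,14.7],[0.2,0,14.7]],"rotation":[[0,0,0],[0,0,0],[0,0,0],[0,0,0],[0,0,0],[0,0,0],[0,0,0],[0,0,0]]}' 0 25
python3 -m handwheel '{"delta_pos":[[0,0,0],[0,0,0],[0,0,0],[0,0,0],[0,0,0],[0,0,0],[0,0,0],[0,0,0]],"rotation":[[0,0,0],[0,0,0],[0,0,0],[0,0,0],[0,0,0],[0,0,0],[0,0,0],[0,0,0]]}' 1 25
python3 -c "
from h import *
goto((.589,.148,.1),3.295)"
```

```text
time: 2.5
ee_pos: [0.5901, 0.148, 0.0128]
eef_rot: [-3.141, 0.002, -2.988]
force: [-0.3, 0.2, -0.2]
gripper_width: 1.001
gripper_force: 0.0
time: 3.3
ee_pos: [0.5896, 0.1478, 0.0117]
eef_rot: [3.142, -0.0, -2.988]
force: [0.1, 0.2, -0.8]
gripper_width: 0.296
gripper_force: 0.0
t 3.3 pos [0.5896 0.1478 0.0117] rot [ 3.142 -0.    -2.988] F [ 0.14  0.17 -0.85] g 0.296 0.0
delta [ 0.06  0.03 -8.83] rot [ 0. -0. -0.]
```

```bash

python3 -m handwheel '{"delta_pos":[[0,0,0],[0,0,0],[0,0,0],[0,0,0],[0,0,0],[0,0,0]],"rotation":[[0,0,0],[0,0,0],[0,0,0],[0,0,0],[0,0,0],[0,0,0]]}'
python3 -m handwheel '{"delta_pos":[[0,0,-1],[0,0,-3],[0,0,-5],[0,0,-7],[0,0,-8],[0,0,-8],[0,0,-8]],"rotation":[[0,0,0],[0,0,0],[0,0,0],[0,0,0],[0,0,0],[0,0,0],[0,0,0]]}'
python3 -c "
from h import *
goto((.525,-.167,.09),1.642)"
```

```text
time: 3.9
ee_pos: [0.5896, 0.1479, 0.0117]
eef_rot: [3.141, -0.0, -2.988]
force: [-0.8, 2.1, 0.2]
gripper_width: 0.157
gripper_force: 25.0
time: 4.6
ee_pos: [0.5893, 0.1477, 0.091]
eef_rot: [3.142, -0.001, -2.988]
force: [0.6, 0.1, -2.4]
gripper_width: 0.155
gripper_force: 25.0
t 4.6 pos [0.5893 0.1477 0.091 ] rot [ 3.142e+00 -1.000e-03 -2.988e+00] F [ 0.59  0.11 -2.39] g 0.155 25.0
delta [ 11.15 -30.12   0.11] rot [-1.000e-03 -1.000e-03  1.653e+00]
```

```bash

python3 -m handwheel '{"delta_pos":[[0.9,-2.5,0],[1.9,-5,0],[2.8,-7.5,0],[3.7,-10,0],[4.6,-12.5,0],[5.6,-15,0],[6.5,-17.5,0],[7.4,-20,0],[8.4,-22.5,0],[9.3,-25,0],[10.2,-27.5,0],[11.15,-30.1,0]],"rotation":[[0,0,0.138],[0,0,0.276],[0,0,0.413],[0,0,0.551],[0,0,0.689],[0,0,0.827],[0,0,0.964],[0,0,1.102],[0,0,1.24],[0,0,1.378],[0,0,1.515],[0,0,1.653]]}'
python3 -m handwheel '{"delta_pos":[[0,0,0],[0,0,0],[0,0,0],[0,0,0]],"rotation":[[0,0,0],[0,0,0],[0,0,0],[0,0,0]]}'
python3 - <<'E'
from h import *
from bench import cams
goto((.525,-.167,.024),1.642)
for n in("wrist","scene"):
    im=cams.capture(n);cv2.imwrite(f"pics/{n}2.png",im[...,::-1]);np.save(f"pics/{n}2.npy",im)
i=cams.camera_info("wrist");im=np.load("pics/wrist2.npy")
for nm,lo,hi,z in(("yellow",(20,150,100),(32,255,255),.0875),("red",(0,150,80),(5,255,255),.034),("blue",(105,130,60),(125,255,255),.034)):
    for c in blobs(im,lo,hi,60)[:2]:
        print(nm,cv2.contourArea(c),np.round(cen(c)),onplane(i,[cen(c)],z)[0].round(4),onplane(i,cv2.boxPoints(cv2.minAreaRect(c)),z)[:,:2].round(4).tolist())
E
```

```text
time: 5.8
ee_pos: [0.5246, -0.1675, 0.0906]
eef_rot: [-3.14, -0.001, 1.636]
force: [0.1, 0.1, -2.7]
gripper_width: 0.155
gripper_force: 25.0
time: 6.2
ee_pos: [0.5254, -0.1658, 0.0915]
eef_rot: [-3.141, -0.0, 1.644]
force: [-0.1, 0.7, -2.3]
gripper_width: 0.154
gripper_force: 25.0
t 6.2 pos [ 0.5254 -0.1658  0.0915] rot [-3.141 -0.     1.644] F [-0.11  0.69 -2.34] g 0.154 25.0
delta [-0.12 -0.05  6.75] rot [-0.    -0.     0.002]
yellow 5130.5 [361. 122.] [ 0.5402 -0.0983  0.0875] [[0.539, -0.1633], [0.5322, -0.0519], [0.5415, -0.0515], [0.5506, -0.1629]]
yellow 513.0 [351. 368.] [ 0.5489 -0.2268  0.0875] [[0.5432, -0.2136], [0.5527, -0.2129], [0.5554, -0.2376], [0.5456, -0.2383]]
red 563.0 [414.  92.] [ 0.5755 -0.081   0.034 ] [[0.567, -0.0746], [0.5818, -0.0735], [0.5841, -0.0875], [0.569, -0.0886]]
```

View pics/wrist2.png

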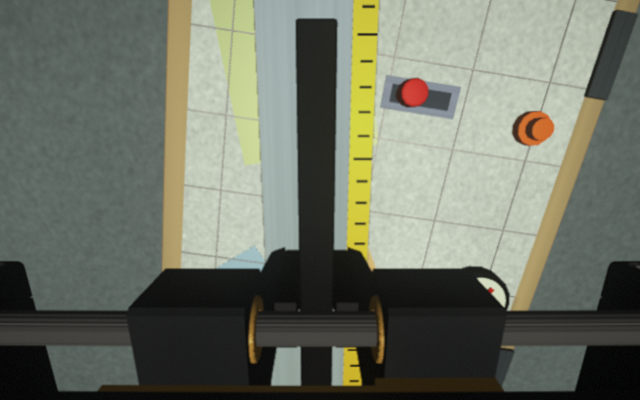

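The wrist view shows the straightedge held with its yellow edge (x≈365) facing the red pin (414,92). It is nearly parallel to the pin line, and the board is clear below. I'll lower it about 15 mm short of the pins.

```bash

python3 -m handwheel '{"delta_pos":[[0,1,2],[0,1,4],[0,1,5.2],[0,1,6],[0,1,6.4],[0,1,6.6],[0,1,6.6],[0,1,6.6]],"rotation":[[0,0,0],[0,0,0],[0,0,0],[0,0,0],[0,0,0],[0,0,0],[0,0,0],[0,0,0]]}'
python3 -m handwheel '{"delta_pos":[[0,0,0.05],[0,0,0.1],[0,0,0.13],[0,0,0.16],[0,0,0.16],[0,0,0.16]],"rotation":[[0,0,0],[0,0,0],[0,0,0],[0,0,0],[0,0,0],[0,0,0]]}'
```

```text
time: 7.1
ee_pos: [0.5356, -0.1662, 0.0263]
eef_rot: [3.141, 0.001, 1.642]
force: [-0.0, 0.3, -2.4]
gripper_width: 0.156
gripper_force: 25.0
time: 7.7
ee_pos: [0.5353, -0.166, 0.0241]
eef_rot: [-3.142, -0.0, 1.642]
force: [0.2, 0.4, -2.8]
gripper_width: 0.161
gripper_force: 25.0
```

```bash

python3 -m handwheel '{"delta_pos":[[0,0,0.03],[0,0,0.06],[0,0,0.06],[0,0,0.06]],"rotation":[[0,0,0],[0,0,0],[0,0,0],[0,0,0]]}'
python3 -m handwheel '{"delta_pos":[[0,0,0],[0,0,0],[0,0,0],[0,0,0]],"rotation":[[0,0,0],[0,0,0],[0,0,0],[0,0,0]]}' 1 5
python3 - <<'E'
from h import *
from bench import cams
goto((.552,-.165,.024),1.642)
im=cams.capture("side");np.save("pics/side3.npy",im);cv2.imwrite("pics/side3.png",cv2.resize(im[150:400,180:520,::-1],None,fx=2.2,fy=2.2))
E
```

```text
time: 8.1
ee_pos: [0.5354, -0.166, 0.0237]
eef_rot: [3.142, 0.0, 1.642]
force: [-2.1, 0.3, 1.1]
gripper_width: 0.158
gripper_force: 25.0
time: 8.5
ee_pos: [0.5354, -0.166, 0.0237]
eef_rot: [3.142, 0.0, 1.642]
force: [-2.7, 1.1, 3.3]
gripper_width: 0.163
gripper_force: 5.0
t 8.5 pos [ 0.5354 -0.166   0.0237] rot [3.142 0.    1.642] F [-2.72  1.15  3.27] g 0.163 5.0
delta [-0.01  1.66 -0.03] rot [ 0.  0. -0.]
```

View pics/side3.png

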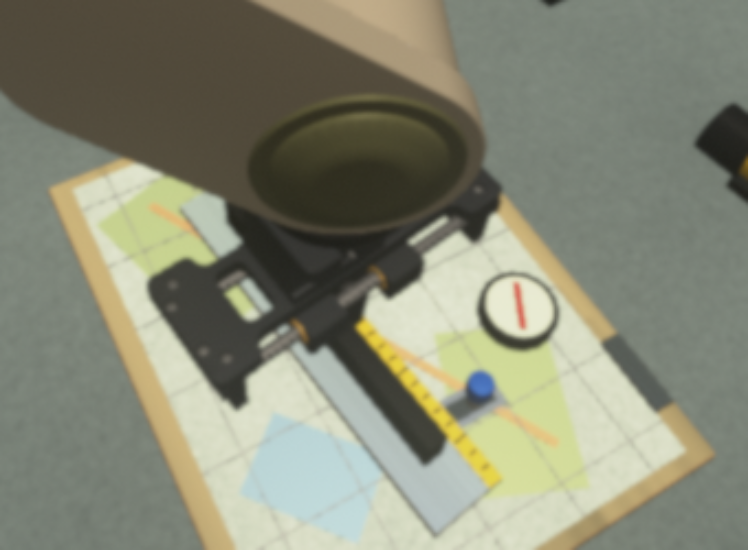

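The side view shows it flat on the map, with the edge a little short of the blue pin (480,385 in the crop) and running parallel to the pin line. I'll slide it slowly with a light grip.

```bash

python3 -m handwheel '{"delta_pos":[[0,0,-0.04],[0,0.1,-0.04],[0,0.2,-0.04],[0,0.3,-0.04],[0,0.4,-0.04],[0,0.5,-0.04],[0,0.6,-0.04],[0,0.7,-0.04],[0,0.8,-0.04],[0,0.9,-0.04],[0,1,-0.04],[0,1,-0.04]],"rotation":[[0,0,0],[0,0,0],[0,0,0],[0,0,0],[0,0,0],[0,0,0],[0,0,0],[0,0,0],[0,0,0],[0,0,0],[0,0,0],[0,0,0]]}' 1 4
python3 - <<'E'
from h import *
from bench import cams,telemetry
goto((.552,-.165,.024),1.642);print(telemetry.observe()["wrist_torque"].round(3))
i=cams.camera_info("wrist");im=cams.capture("wrist")
for nm,lo,hi,z in(("yellow",(20,150,100),(32,255,255),.02),("red",(0,150,80),(5,255,255),.034)):
    for c in blobs(im,lo,hi,60)[:2]:
        print(nm,cv2.contourArea(c),onplane(i,[cen(c)],z)[0].round(4),onplane(i,cv2.boxPoints(cv2.minAreaRect(c)),z)[:,:2].round(4).tolist())
i=cams.camera_info("side");im=cams.capture("side")
for nm,lo,hi,z in(("yellow",(20,150,100),(32,255,255),.02),("blue",(105,130,60),(125,255,255),.034)):
    for c in blobs(im,lo,hi,30,(300,200,450,380))[:2]:
        print(nm,cv2.contourArea(c),onplane(i,[cen(c)],z)[0].round(4),onplane(i,cv2.boxPoints(cv2.minAreaRect(c)),z)[:,:2].round(4).tolist())
E
```

```text
time: 9.75
ee_pos: [0.5454, -0.1653, 0.0239]
eef_rot: [3.142, 0.0, 1.642]
force: [0.2, 0.3, -4.1]
gripper_width: 0.155
gripper_force: 4.0
t 9.75 pos [ 0.5454 -0.1653  0.0239] rot [3.142 0.    1.642] F [ 0.2   0.31 -4.11] g 0.155 4.0
delta [-0.02  0.66 -0.01] rot [ 0.  0. -0.]
[-0.075  0.064 -0.008]
yellow 5149.0 [ 0.5602 -0.0977  0.02  ] [[0.5589, -0.162], [0.5523, -0.0512], [0.5617, -0.0509], [0.5705, -0.1616]]
yellow 506.0 [ 0.5687 -0.226   0.02  ] [[0.563, -0.2128], [0.5725, -0.2121], [0.5752, -0.2367], [0.5654, -0.2374]]
red 1366.0 [ 0.5754 -0.0804  0.034 ] [[0.5688, -0.0885], [0.5668, -0.0733], [0.5821, -0.0722], [0.5846, -0.0873]]
red 154.0 [ 0.6417 -0.2056  0.034 ] [[0.6352, -0.2118], [0.6446, -0.1979], [0.6472, -0.2004], [0.6379, -0.2144]]
yellow 455.0 [ 0.5712 -0.236   0.02  ] [[0.5623, -0.1727], [0.5718, -0.171], [0.5798, -0.2915], [0.5712, -0.2921]]
blue 66.5 [ 0.5887 -0.2485  0.034 ] [[0.5878, -0.2409], [0.5975, -0.2471], [0.5898, -0.2563], [0.5802, -0.2501]]
```

Both gaps are about 6.5 mm, so it is parallel. I'll take the z preload off and creep in.

```bash

python3 -m handwheel '{"delta_pos":[[0,0,0.02],[0,0.08,0.02],[0,0.16,0.02],[0,0.24,0.02],[0,0.32,0.02],[0,0.4,0.02],[0,0.45,0.02],[0,0.5,0.02],[0,0.5,0.02]],"rotation":[[0,0,0],[0,0,0],[0,0,0],[0,0,0],[0,0,0],[0,0,0],[0,0,0],[0,0,0],[0,0,0]]}'
python3 -m handwheel '{"delta_pos":[[0,0.02,0],[0,0.04,0],[0,0.06,0],[0,0.06,0]],"rotation":[[0,0,0],[0,0,0],[0,0,0],[0,0,0]]}'
python3 -c "
from h import *
goto((.552,-.165,.024),1.642)
from bench import telemetry;print(telemetry.observe()['wrist_torque'].round(3))"
```

```text
time: 10.75
ee_pos: [0.55, -0.165, 0.0237]
eef_rot: [-3.141, -0.0, 1.642]
force: [-3.8, -0.4, -0.2]
gripper_width: 0.16
gripper_force: 4.0
time: 11.15
ee_pos: [0.5501, -0.1649, 0.0237]
eef_rot: [-3.139, -0.0, 1.642]
force: [-8.1, -1.3, 3.6]
gripper_width: 0.158
gripper_force: 4.0
t 11.15 pos [ 0.5501 -0.1649  0.0237] rot [-3.139 -0.     1.642] F [-8.07 -1.25  3.64] g 0.158 4.0
delta [-0.02  0.19 -0.03] rot [-0.002 -0.    -0.   ]
[-0.221  1.305  0.025]
```

Contact: −8 N along x with almost no yaw torque, so both pins are sharing the load. I'll ease off to a light press and hold while I check.

```bash

python3 -m handwheel '{"delta_pos":[[0,-0.03,0],[0,-0.03,0],[0,-0.03,0],[0,-0.03,0]],"rotation":[[0,0,0],[0,0,0],[0,0,0],[0,0,0]]}'
python3 - <<'E'
from h import *
from bench import cams,telemetry
goto((.552,-.165,.024),1.642);print(telemetry.observe()["wrist_torque"].round(3))
w=cams.capture("wrist");s=cams.capture("side")
a=cv2.resize(w[0:270,250:520],(540,540));b=cv2.resize(s[270:360,330:430],(250,225),interpolation=cv2.INTER_CUBIC)
o=np.zeros((540,800,3),np.uint8);o[:,:540]=a;o[:225,545:795]=b;cv2.imwrite("pics/c4.png",o[...,::-1])
E
```

```text
time: 11.55
ee_pos: [0.55, -0.165, 0.0237]
eef_rot: [-3.14, -0.0, 1.642]
force: [-6.1, -0.6, 2.1]
gripper_width: 0.157
gripper_force: 4.0
t 11.55 pos [ 0.55   -0.165   0.0237] rot [-3.14  -0.     1.642] F [-6.06 -0.61  2.08] g 0.157 4.0
delta [-0.02  0.2  -0.03] rot [-0.002 -0.    -0.   ]
[-0.144  0.984 -0.005]
```

View pics/c4.png

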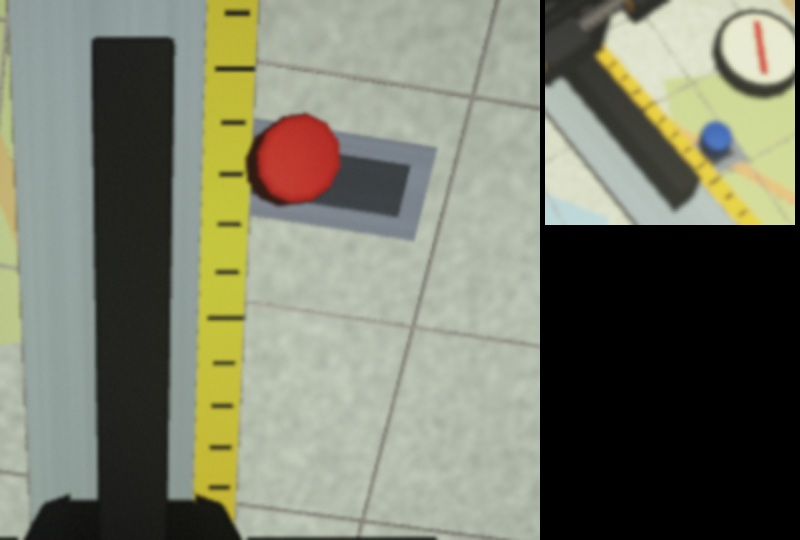

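```bash

python3 -m handwheel '{"delta_pos":[[0,0,0],[0,0,0],[0,0,0],[0,0,0],[0,0,0]],"rotation":[[0,0,0],[0,0,0],[0,0,0],[0,0,0],[0,0,0]]}'
python3 - <<'E'
from h import *
from bench import cams,telemetry
goto((.552,-.165,.024),1.642);print(telemetry.observe()["wrist_torque"].round(3))
for n,roi in(("wrist",(0,0,640,400)),("side",(300,200,450,380))):
  i=cams.camera_info(n);im=cams.capture(n)
  for nm,lo,hi,z in(("yellow",(20,150,100),(32,255,255),.02),("blue",(105,130,60),(125,255,255),.034),("red",(0,150,80),(5,255,255),.034)):
    for c in blobs(im,lo,hi,30,roi)[:2]:
        print(n,nm,cv2.contourArea(c),onplane(i,[cen(c)],z)[0].round(4),onplane(i,cv2.boxPoints(cv2.minAreaRect(c)),z)[:,:2].round(4).tolist())
E
```

```text
time: 12.15
ee_pos: [0.55, -0.1649, 0.0237]
eef_rot: [-3.14, -0.0, 1.642]
force: [-5.8, -0.8, 2.2]
gripper_width: 0.155
gripper_force: 4.0
t 12.15 pos [ 0.55   -0.1649  0.0237] rot [-3.14  -0.     1.642] F [-5.8  -0.8   2.16] g 0.155 4.0
delta [-0.02  0.2  -0.03] rot [-0.001 -0.    -0.   ]
[-0.139  0.986 -0.027]
wrist yellow 5132.5 [ 0.5648 -0.0973  0.02  ] [[0.5644, -0.1616], [0.5568, -0.051], [0.5663, -0.0505], [0.5761, -0.1611]]
wrist yellow 507.5 [ 0.5732 -0.2255  0.02  ] [[0.5676, -0.2122], [0.577, -0.2115], [0.5797, -0.2361], [0.5699, -0.2368]]
wrist red 1370.5 [ 0.5752 -0.0804  0.034 ] [[0.5666, -0.0733], [0.5818, -0.0722], [0.5841, -0.0873], [0.5684, -0.0885]]
wrist red 85.0 [ 0.6439 -0.2029  0.034 ] [[0.6398, -0.2064], [0.6448, -0.1979], [0.6472, -0.2001], [0.6423, -0.2086]]
side yellow 435.0 [ 0.5759 -0.2362  0.02  ] [[0.5671, -0.1725], [0.5761, -0.1709], [0.5842, -0.2909], [0.576, -0.2915]]
side blue 66.5 [ 0.5887 -0.2485  0.034 ] [[0.5878, -0.2409], [0.5975, -0.2471], [0.5898, -0.2563], [0.5802, -0.2501]]
```

The edge slope (4.1°) matches the pin line (4.0±0.15°), and the force has been steady for 1 s with no torque, so it touches both pins. I'll release and go up.

```bash

python3 -m handwheel '{"delta_pos":[[0,0,0],[0,0,0],[0,0,0],[0,0,0],[0,0,0],[0,0,0],[0,0,0]],"rotation":[[0,0,0],[0,0,0],[0,0,0],[0,0,0],[0,0,0],[0,0,0],[0,0,0]]}' 0.5
python3 -m handwheel '{"delta_pos":[[0,0,-0.5],[0,0,-2],[0,0,-4],[0,0,-7],[0,0,-10],[0,0,-12],[0,0,-12],[0,0,-12]],"rotation":[[0,0,0],[0,0,0],[0,0,0],[0,0,0],[0,0,0],[0,0,0],[0,0,0],[0,0,0]]}'
python3 - <<'E'
from h import *
from bench import cams
for n,roi in(("wrist",(0,0,640,400)),("side",(300,200,450,380))):
  i=cams.camera_info(n);im=cams.capture(n)
  if n=="wrist": cv2.imwrite("pics/w5.png",im[...,::-1])
  for nm,lo,hi,z in(("yellow",(20,150,100),(32,255,255),.02),("blue",(105,130,60),(125,255,255),.034),("red",(0,150,80),(5,255,255),.034)):
    for c in blobs(im,lo,hi,30,roi)[:2]:
        print(n,nm,cv2.contourArea(c),onplane(i,[cen(c)],z)[0].round(4),onplane(i,cv2.boxPoints(cv2.minAreaRect(c)),z)[:,:2].round(4).tolist())
E
```

```text
time: 12.95
ee_pos: [0.5506, -0.1649, 0.0237]
eef_rot: [3.142, 0.0, 1.642]
force: [-0.5, 0.5, 0.1]
gripper_width: 0.502
gripper_force: 0.0
time: 13.75
ee_pos: [0.5505, -0.1648, 0.1439]
eef_rot: [3.141, 0.0, 1.642]
force: [0.1, 0.2, -0.6]
gripper_width: 0.496
gripper_force: 0.0
wrist yellow 2805.0 [ 0.5672 -0.1337  0.02  ] [[0.5719, -0.269], [0.5559, -0.0344], [0.5645, -0.0339], [0.5828, -0.2684]]
wrist blue 181.5 [ 0.5865 -0.2522  0.034 ] [[0.5794, -0.2455], [0.5922, -0.2446], [0.5937, -0.2583], [0.5807, -0.2592]]
wrist red 335.0 [ 0.5745 -0.0809  0.034 ] [[0.564, -0.0785], [0.5768, -0.0712], [0.5848, -0.0832], [0.5719, -0.0907]]
wrist red 62.0 [ 0.643  -0.2122  0.034 ] [[0.6352, -0.2207], [0.6482, -0.2024], [0.6502, -0.2041], [0.6372, -0.2225]]
side yellow 559.0 [ 0.5742 -0.2144  0.02  ] [[0.5631, -0.1157], [0.5726, -0.1136], [0.5841, -0.2909], [0.576, -0.2915]]
side blue 65.0 [ 0.5886 -0.2485  0.034 ] [[0.5878, -0.2409], [0.5975, -0.2471], [0.5898, -0.2563], [0.5802, -0.2501]]
```

View pics/w5.png

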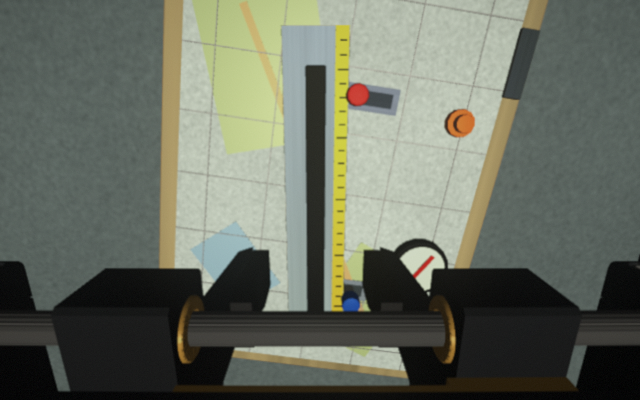

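After release the straightedge lies flat with its edge along both heads, red (358,95) and blue (350,303). Blue is partly hidden, so I'll take one clear look at both pins together.

```bash

python3 -m handwheel '{"delta_pos":[[-2,0.8,0],[-4,1.5,0],[-6,2.3,0],[-8,3,0],[-8,3,0],[-8,3,0],[-8,3,0]],"rotation":[[0,0,0],[0,0,0],[0,0,0],[0,0,0],[0,0,0],[0,0,0],[0,0,0]]}'
python3 - <<'E'
from h import *
from bench import cams
i=cams.camera_info("wrist");im=cams.capture("wrist");e,_=ray(i,[[0,0]])
cv2.imwrite("pics/w6.png",cv2.resize(im[0:300,200:460,::-1],None,fx=2,fy=2))
y=blobs(im,(20,150,100),(32,255,255),200)[0]
P=onplane(i,y.reshape(-1,2)+0.,.02)
pins=[onplane(i,[cv2.minEnclosingCircle(blobs(im,lo,hi,60)[0])[0]],.036)[0] for lo,hi in(((0,150,60),(5,255,255)),((105,130,40),(125,255,255)))]
d=pins[0]-pins[1];d[2]=0;d/=np.linalg.norm(d);n=np.array([d[1],-d[0],0])
s=(P-pins[1])@d;q=(P-pins[1])@n
b=np.arange(-.02,.2,.01);E=np.array([(c,q[(abs(s-c)<.005)].max()) for c in b if (abs(s-c)<.005).sum()>2])
k=[(abs(c)>.014)&(abs(c-.17)>.014) for c in E[:,0]];f=np.polyfit(*E[k].T,1)
print(pins,E.round(4).tolist());print("edge offset at blue, red mm:",np.polyval(f,[0,.17])*1e3)
E
```

```text
time: 14.55
ee_pos: [0.5858, -0.2416, 0.1433]
eef_rot: [-3.141, -0.001, 1.642]
force: [0.7, 0.7, 0.4]
gripper_width: 0.499
gripper_force: 0.0
[array([ 0.36304997, -0.43263647,  0.036     ]), array([ 0.58587281, -0.25004031,  0.036     ])] [[-0.02, 0.06], [-0.01, 0.0462], [0.0, 0.0314], [0.01, 0.0173], [0.02, 0.004], [0.03, -0.0097]]
edge offset at blue, red mm: [  32.07136893 -205.26696405]
```

View pics/w6.png

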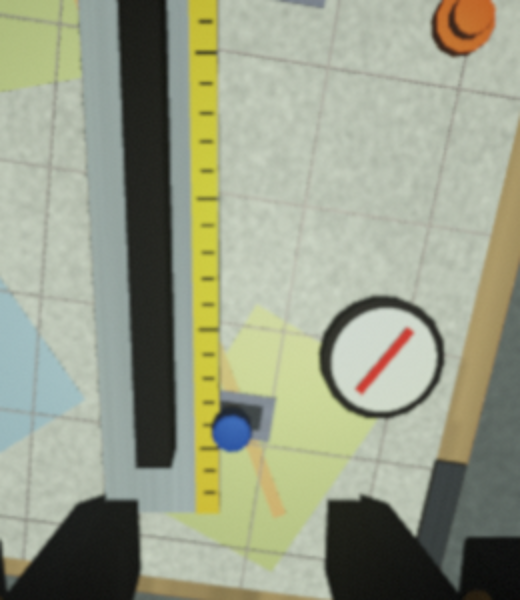

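The blue head (232,432) overhangs the yellow edge (x≈219), which fits contact. The red pin is just out of view, so I'll rise and step back to get both in.

```bash

python3 -m handwheel '{"delta_pos":[[1.5,0,-2],[3,0,-3],[4,0,-4],[4,0,-5],[4,0,-5],[4,0,-5],[4,0,-5]],"rotation":[[0,0,0],[0,0,0],[0,0,0],[0,0,0],[0,0,0],[0,0,0],[0,0,0]]}'
python3 - <<'E'
from h import *
from bench import cams
i=cams.camera_info("wrist");im=cams.capture("wrist")
cv2.imwrite("pics/w7.png",cv2.resize(im[0:300,200:460,::-1],None,fx=2,fy=2))
roi=(260,0,350,300)
y=blobs(im,(20,150,100),(32,255,255),200)[0]
P=onplane(i,y.reshape(-1,2)+0.,.02)
pins=[onplane(i,[cv2.minEnclosingCircle(blobs(im,lo,hi,40,roi)[0])[0]],.036)[0] for lo,hi in(((0,150,60),(5,255,255)),((105,130,40),(125,255,255)))]
d=pins[0]-pins[1];d[2]=0;L=np.linalg.norm(d);d/=L;n=np.array([d[1],-d[0],0])
s=(P-pins[1])@d;q=(P-pins[1])@n
b=np.arange(-.03,.2,.01);E=np.array([(c,q[(abs(s-c)<.005)].max()) for c in b if (abs(s-c)<.005).sum()>2])
k=[(abs(c)>.014)&(abs(c-L)>.014) for c in E[:,0]];f=np.polyfit(*E[k].T,1)
print(pins,L,(E*1e3).round(1).tolist());print("edge offset at blue, red mm:",np.polyval(f,[0,L])*1e3)
E
```

```text
time: 15.3
ee_pos: [0.5831, -0.203, 0.193]
eef_rot: [-3.141, -0.001, 1.641]
force: [1.2, -0.3, 0.1]
gripper_width: 0.498
gripper_force: 0.0
[array([ 0.57381189, -0.0810262 ,  0.036     ]), array([ 0.58590998, -0.24997376,  0.036     ])] 0.16938016716699725 [[-30.0, 306.3], [-20.0, 305.9], [-10.0, 306.0], [0.0, 305.9]]
edge offset at blue, red mm: [305.06994011 298.28916506]
```

View pics/w7.png

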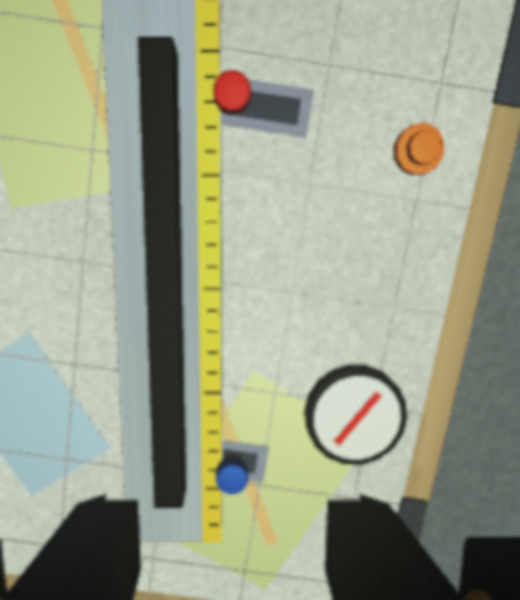

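```bash
python3 - <<'E'
from h import *
from bench import cams
i=cams.camera_info("wrist");im=cv2.imread("pics/w7.png")[...,::-1].copy()
ys=blobs(im,(20,150,100),(32,255,255),100,(150,0,260,599))
y=np.vstack(ys).reshape(-1,2)
P=onplane(i,(y+.5)/2+[199.5,-.5],.02)
pins=np.array([[.57381,-.08103,.036],[.58591,-.24997,.036]])
d=pins[0]-pins[1];d[2]=0;L=np.linalg.norm(d);d/=L;n=np.array([d[1],-d[0],0])
s=(P-pins[1])@d;q=(P-pins[1])@n
E=np.array([(c,q[abs(s-c)<.005].max()) for c in np.arange(-.02,.2,.01) if (abs(s-c)<.005).any()])
k=(abs(E[:,0])>.014)&(abs(E[:,0]-L)>.014);f=np.polyfit(*E[k].T,1)
print((E*1e3).round(1).tolist(),"offset at blue, red mm",np.polyval(f,[0,L])*1e3)
E
```

```text
[[-20.0, -6.6], [-10.0, -6.6], [0.0, -6.0], [10.0, -6.0], [20.0, -6.4], [30.0, -6.3], [40.0, -6.2], [50.0, -6.2], [60.0, -6.2], [70.0, -6.5], [80.0, -6.5], [90.0, -6.4], [100.0, -6.3], [110.0, -6.3], [120.0, -6.2], [130.0, -6.6], [140.0, -6.5], [150.0, -6.4], [160.0, -5.5], [170.0, -5.0], [180.0, -5.4], [190.0, -6.1]] offset at blue, red mm [-6.3909235 -6.3143735]
```

The edge is parallel to the pin line to within 0.1 mm over its length, and it did not shift on release.

```bash
python3 -c "
from bench import ticket;print(ticket.hand_in())"
```

```text
the job is handed in; nothing more can be done
None
```

The straightedge lies flat on the map, yellow edge against both pins by force and camera checks; it was pressed lightly for about a second and released, the compass and marker weren't touched, and I handed it in at about 15 s (no verdict returned).

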